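# Unlatch the die cage and hold its gate wide open

## Robot

A 7-joint arm with a two-finger parallel gripper is mounted at the origin on a cart in front of the work surface, level with it; the furniture and walls round the work are solid. World frame = base frame: x ahead of the robot, y to its left, z up, the work surface at z = 0. Lengths are in m, angles in rad, forces in N, time in s.
With the tool pointing down it reaches from about 0.4 to 0.85 m from the base axis. Payload 6.9 kg.
Tool frame: the origin (TCP) lies on the front face of the gripper's body, between the roots of the fingers; the fingertips stand 73 mm ahead of it and the grasp point (between the pads) lies 54 mm ahead of it; y points along the fingers, z is the direction in which the jaws open and shut, and the axes are right-handed (so a half turn about y gives the same grasp; the last joint's range is limited). The gripper opens to 85 mm and grips with 20 to 120 N. Pads are 22 mm wide; open, the fingers measure 114 mm over their backs; the gripper's body (76 mm by 85 mm) begins 54 mm behind the grasp point. The pads swing forward as they close: fully open they stand 13 mm farther back than shut.
Start: joints at [-1.196, 0.507, -0.238, 1.5, 0.126, 1.149, -0.155], TCP at [0.166, 0.603, 0.304] pointing down, gripper open.
Joint ranges: [-3.08, 3.08], [-0.24, 2.05], [-1.43, 1.35], [0, 2.5], [-1.52, 4.66], [0.17, 1.96], [-2.89, 2.89]. Speed limits (rad/s): [2.39, 2.39, 3.14, 3.14, 3.14, 3.14, 3.14].

## Interface

Orientations are given as a unit quaternion [w, x, y, z].
In Python, from plant import monitor, eyes, manip gives the robot as it stands.
- The arm moves only by the tool arm_command, never from a script. Its argument "plan" is a list of rows, each a list of 7 numbers: the shift along the tool's x, y, z in units of 30 mm (1.0 is 30 mm), then the turn, a rotation vector about the tool's x, y, z in units of 5 degrees (1.0 is 5 degrees), then the closure, from -1 (fully open) to 1 (shut). In form: [[tx, ty, tz, rx, ry, rz, gripper], ...]. A call has 1 to 12 rows; each row shifts and turns the commanded pose from where the row before left it, along the tool's axes as they then stand; what a row does not reach is not made up. A row lasts 1/12 s, in which the tool goes at most 41.7 mm and 7.16 degrees, less where a joint would pass 70% of its speed; a pose out of reach is approached as far as the arm can. A call is refused whole if a number of a shift passes 1 or a number of a turn 1, either way. A call with a gripper value outside its range is refused whole. The fingers move at their own pace and stop on an object; "grip_force" is the grip in N (left out, the last holds). Time passes only in rows, so rows that do not move let the fingers close. It gives the time, the measured TCP pose, the force and the opening at its end, in the units of the state.
- monitor.state(): the state, without advancing time (a new reading comes with each control period).
- eyes.capture(name): name is "scene" or "side" or "wrist"; returns a dict with "img" (420x560x3 uint8, red, green, blue), "z_map" (420x560 float32, m along the optical axis (not along the pixel's ray), 0 where there is no reading), "fx", "fy", "cx", "cy" (pixels), "cam_to_world" (4x4, takes a point from camera to world coordinates); the wrist camera has in their place "tool_from_camera" (4x4, takes a point from camera to tool coordinates, whose origin is the TCP and whose axes are the tool frame's). Camera axes: x right, y down, z forward; pixel columns grow to the right and rows downward; lengths in m; the calibration is good to about 2 mm. The wrist camera is an equidistant fisheye: a pixel r from the principal point sees the ray r / f radians off the axis. A picture is of the moment at which its call begins: read the wrist's pose just before it.
- manip.finish_job(): hands the job in, once; it reports no verdict.
The state is a dict: "t": time; "joints": joint angles; "dq": joint speeds; "joint_efforts": joint torques, N m; "tool_pos": TCP position; "tcp_rot": TCP orientation; "ft_force": force on the tool from outside, world axes, zero at the start; "wrist_torque": the same for the moment, N m; "opening": finger opening in m.
Only numpy, scipy, OpenCV 4.12 (cv2) and the standard library are available. Lean on these libraries where they do the work, as an engineer would, in place of code of your own. Each camera call takes 0.05 s, during which the arm holds its last target.

## Task

Open the little die cage so that a colleague can reach the dies: pinch in both tabs of its catch with the tall square tabs, and only then both tabs of the catch with the low round tabs. Then swing the barred gate out by its round post, past its detent, until it stands about square to the cage front, and finish while still holding it there by the post, for it springs back if let go. Leave the dies standing in the cage and the other things on the bench where they are.

Things in the scene. Friction and masses are not known exactly. Their poses are not given: they have to be found in the camera images.
- cage: grey steel die cage standing on the bench, fixed, about 110 deep (its x), 170 wide (its y) and 85 high in mm, three dies inside. Origin under its centre on the bench; -x points out of its barred front, +y to the hinge side, z up. Its flat top, 85 mm above the bench, carries both catches
- tall_catch: pinch catch with two tall flat square tabs, fixed on the cage top, at either of two places side by side. Origin at its centre on the cage top (85 mm over the bench), axes as the cage's. Tabs stand at +y and -y: 18 mm wide along x, 8 thick, tops 62 mm above the cage top; 52 mm over their outer faces at rest, 28 when pinched. Keep fingertips 10 mm or more above the cage top
- low_catch: pinch catch with two low round tabs (discs 28 mm across, 8 thick, centre 26 and top 40 mm above the cage top); 52 mm over the outer faces at rest, 28 pinched. It has the other of the two places, 85 mm from the tall catch along the cage's y. Origin and axes as for the tall catch
- tall_catch_left (a joint): travel inward of the tall catch's +y tab, m: 0 at rest, 0.012 fully in; clear of the gate from 0.008. Each tab needs about 4 N, moves by itself and stays where it is pushed
- tall_catch_right (a joint): the same for its -y tab
- low_catch_left (a joint): travel inward of the low catch's +y tab, m: 0 at rest, 0.012 fully in; clear of the gate from 0.008
- low_catch_right (a joint): the same for its -y tab
- gate_angle (a joint): opening of the barred gate, rad: 0 shut, 1.57 square to the cage front, stop at 1.75. It turns clockwise seen from above: the free edge comes out of the front and round to the +y side. A spring pulls it shut (2 N at the post throughout); a detent at about 1.0 rad adds a bump of some 3 N. The catches block it until pinched
- gate_leaf: the barred steel gate, 170 mm wide, 70 mm high, 6 mm thick, closing the cage front. Origin on its hinge axis at bench height; shut, its axes are the cage's and it reaches to -y
- gate_hinge (a point): point on the gate's vertical hinge axis, 85 mm above the bench, at the cage's front left corner
- pull_post (a point): upright round steel post, 14 mm diameter, on a bracket of the gate; moves with it on a circle of 147 mm radius about the hinge. Origin on its axis at its foot, 56 mm above the bench; top 157 mm above the bench. Gate shut: 45 mm in front of the gate, 140 mm to -y of the hinge. Grip from above, fingertips about 118 mm above the bench, over the catches' noses (up to 105 mm)
- die_0: one of three grey crimp die segments, 37x36x56 mm, standing loose in the cage; leave alone. Origin under its centre, z up
- die_1: one of three grey crimp die segments, 37x36x56 mm, standing loose in the cage; leave alone. Origin under its centre, z up
- die_2: one of three grey crimp die segments, 37x36x56 mm, standing loose in the cage; leave alone. Origin under its centre, z up
- tape_roll: roll of black tape, 62 mm across, 19 mm high, lying beside the cage (its -y side); leave alone. Origin under its centre
- marker: black felt marker, 132 mm long, 18 mm thick, lying behind the cage; leave alone

How it is judged:
By the outcome, as a careful person would: the job done as asked, in the order asked, and still so for the second after the job is handed in, while the arm keeps its last pose, push and grip.
It also fails if it takes over 61 s, if anything falls off the work surface, if the arm or the gripper's body presses on something with over 40 N, if the wrist force passes 120 N, or if a joint passes its speed limit or range.

## Working session

There is one attempt and no reset: what is moved stays moved. The work goes in short steps, Python scripts to look and compute and a tool call to move; the robot and the scene stay as the last step left them, time stands still between calls to the robot, and variables do not carry over. Pictures are saved under pics/ and viewed, and the job is handed in when it is done.

Besides the shell and the picture viewer there is one more tool, called after "Call:" as name(argument=value, ...) on one line, values as JSON. arm_command: Moves the arm, as the interface text tells. Its arguments: {"type":"object","properties":{"plan":{"type":"array"},"grip_force":{"type":"number"}},"required":["plan"]}

```bash
mkdir -p pics
python3 - <<'E'
from plant import monitor, eyes, manip
import cv2,numpy as np,pickle
s=monitor.state();print(s)
for n in ["scene","side","wrist"]:
    c=eyes.capture(n);pickle.dump(c,open(f"{n}0.pkl","wb"))
    cv2.imwrite(f"pics/{n}0.png",c["img"][:,:,::-1])
    print(n,c["fx"],c["cx"],c["cy"],c.get("cam_to_world",c.get("tool_from_camera")).round(3).tolist())
E
```

```text
{'t': 0.0, 'joints': array([-1.19652249,  0.50834968, -0.23754899,  1.50115182,  0.1257027 ,
        1.14887179, -0.154805  ]), 'dq': array([-4.69454303e-04,  3.20771031e-04, -8.55891831e-06,  8.68501511e-04,
       -1.39259120e-04, -9.65744723e-04,  1.10679249e-04]), 'joint_efforts': array([-1.07408175e-04, -6.20598578e+01, -2.18689173e+00, -2.49655259e+01,
        1.26583161e-02,  1.17434602e-02, -1.78013090e-05]), 'tool_pos': array([0.16592988, 0.6021842 , 0.30301647]), 'tcp_rot': array([-0.70010485,  0.7013606 , -0.09480469,  0.09464976]), 'ft_force': array([ 0.57082279, -0.51015255, -0.20758202]), 'wrist_torque': array([-0.03261217, -0.00627854,  0.0084463 ]), 'opening': 0.08551482022621407}
scene 539.8647799327867 282.6471712278338 217.3221863236087 [[-0.684, -0.378, 0.624, 0.07], [-0.73, 0.368, -0.577, 0.503], [-0.011, -0.85, -0.527, 0.516], [0.0, 0.0, 0.0, 1.0]]
side 395.1582394819375 283.7312960466194 213.0130013458093 [[-0.948, -0.214, 0.237, 0.398], [-0.318, 0.586, -0.746, 0.626], [0.021, -0.782, -0.623, 0.613], [0.0, 0.0, 0.0, 1.0]]
wrist 325.19226210127806 278.8606330210528 210.81682928575077 [[-0.001, 0.961, 0.275, -0.07], [-0.0, -0.275, 0.961, -0.071], [1.0, 0.001, 0.001, 0.001], [0.0, 0.0, 0.0, 1.0]]
```

View pics/scene0.png

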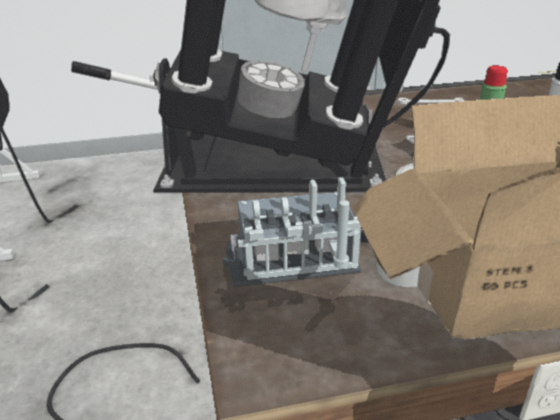

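View pics/side0.png

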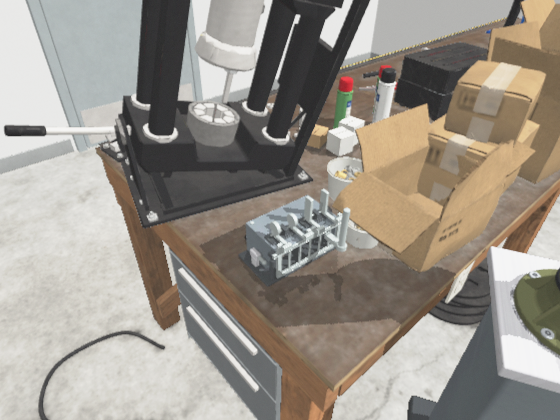

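View pics/wrist0.png

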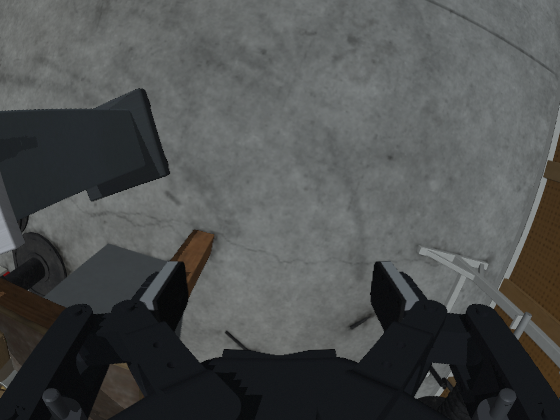

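```bash
cat > h.py <<'E'
import numpy as np,pickle,cv2
def pts(c):
    z=c["z_map"];v,u=np.mgrid[0:z.shape[0],0:z.shape[1]]
    p=np.stack([(u-c["cx"])/c["fx"]*z,(v-c["cy"])/c["fy"]*z,z],-1)
    T=c["cam_to_world"];return p@T[:3,:3].T+T[:3,3]
E
python3 - <<'E'
from h import *
for n,(a,b,x0,x1) in dict(scene=(165,290,215,375),side=(175,285,230,360)).items():
    c=pickle.load(open(n+"0.pkl","rb"));im=c["img"][a:b,x0:x1,::-1]
    cv2.imwrite(f"pics/{n}0z.png",cv2.resize(im,None,fx=4.6,fy=4.6,interpolation=cv2.INTER_CUBIC))
    P=pts(c)[a:b,x0:x1].reshape(-1,3);ok=c["z_map"][a:b,x0:x1].ravel()>0
    P=P[ok];
    for lo,hi in [(-.02,.01),(.08,.09),(.095,.13),(.13,.165)]:
        q=P[(P[:,2]>lo)&(P[:,2]<hi)];print(n,lo,hi,len(q),q.min(0).round(3),q.max(0).round(3))
    q=P[(P[:,2]>.079)&(P[:,2]<.091)]
    print(cv2.minAreaRect((q[:,:2]*1000).astype(np.float32)))
E
```

```text
scene -0.02 0.01 6519 [ 0.438 -0.317 -0.003] [0.911 0.152 0.01 ]
scene 0.08 0.09 2534 [ 0.458 -0.082  0.08 ] [0.665 0.123 0.09 ]
scene 0.095 0.13 2482 [ 0.402 -0.057  0.095] [0.604 0.116 0.13 ]
scene 0.13 0.165 536 [ 0.456 -0.065  0.13 ] [0.555 0.038 0.159]
((555.3328247070312, 30.285354614257812), (181.95538330078125, 163.73480224609375), 56.68769836425781)
side -0.02 0.01 6627 [ 0.412 -0.32  -0.006] [0.819 0.147 0.01 ]
side 0.08 0.09 1838 [ 0.457 -0.186  0.08 ] [0.662 0.121 0.09 ]
side 0.095 0.13 1507 [ 0.436 -0.058  0.095] [0.604 0.115 0.13 ]
side 0.13 0.165 545 [ 0.447 -0.102  0.13 ] [0.552 0.037 0.158]
((523.69921875, -18.859725952148438), (300.7673034667969, 166.47129821777344), 58.71031951904297)
```

View pics/scene0z.png

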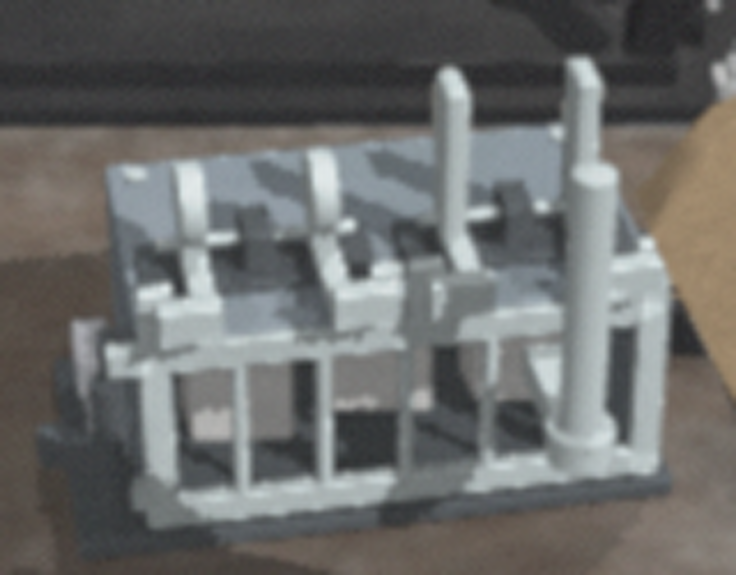

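View pics/side0z.png

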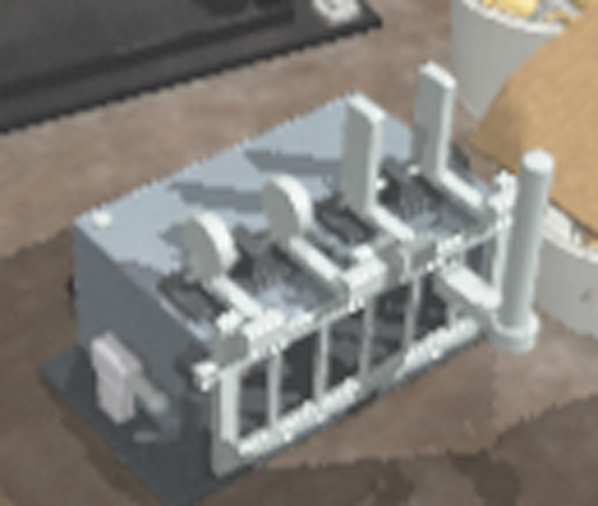

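Run:
```python
from h import *
Q=[]
for n in ["scene","side"]:
    c=pickle.load(open(n+"0.pkl","rb"));P=pts(c);ok=c["z_map"]>0
    P=P[ok];P=P[(P[:,0]>.35)&(P[:,0]<.8)&(P[:,1]>-.25)&(P[:,1]<.25)];Q.append(P)
Q=np.vstack(Q);Q=Q[np.argsort(Q[:,2])]
np.save("cloud.npy",Q)
im=np.zeros((600,600,3),np.uint8)
hh=(np.clip(Q[:,2]/.2,0,1)*255).astype(np.uint8)
col=cv2.applyColorMap(hh[:,None],cv2.COLORMAP_JET)[:,0]
for p,k in zip(Q,col):
    cv2.circle(im,(int((.25-p[1])*1200),int((.8-p[0])*1200)),1,k.tolist(),-1)
for i in range(9):
    x=.4+.05*i;cv2.putText(im,f"{x:.2f}",(0,int((.8-x)*1200)),0,.4,(255,255,255));
    y=-.2+.05*i;cv2.putText(im,f"{y:.2f}",(int((.25-y)*1200),595),0,.4,(255,255,255))
cv2.imwrite("pics/top.png",im)
for n in ["scene","side"]:
    c=pickle.load(open(n+"0.pkl","rb"));P=pts(c)
    g=c["z_map"]
    m=(P[...,2]>.130)&(P[...,2]<.165)&(P[...,0]>.4)&(P[...,0]<.62)&(P[...,1]>-.09)&(P[...,1]<.1)&(g>0)
    N,L,st,ce=cv2.connectedComponentsWithStats(m.astype(np.uint8))
    for i in range(1,N):
        if st[i,4]>15:
            q=P[L==i];print(n,st[i],q.mean(0).round(4),q.min(0).round(3),q.max(0).round(3))
```

```text
scene [ 366  177   66   56 1978] [ 0.4368 -0.0518  0.1438] [ 0.4  -0.09  0.13] [0.495 0.005 0.164]
scene [337 178   9  16 108] [ 0.5188 -0.0271  0.1409] [ 0.513 -0.037  0.13 ] [ 0.531 -0.022  0.149]
scene [309 180   8  17 111] [0.5423 0.0079 0.1407] [ 0.534 -0.002  0.13 ] [0.555 0.013 0.149]
scene [338 200  11  24 227] [0.4627 0.0324 0.1462] [0.456 0.022 0.13 ] [0.472 0.038 0.159]
side [ 340  178   48   41 1093] [ 0.436  -0.0544  0.1429] [ 0.4  -0.09  0.13] [ 0.492 -0.001  0.162]
side [320 189   9  11  67] [ 0.5194 -0.0267  0.14  ] [ 0.511 -0.035  0.13 ] [ 0.529 -0.022  0.148]
side [305 196   8  12  71] [0.5431 0.0081 0.1399] [ 0.535 -0.003  0.13 ] [0.552 0.013 0.147]
side [342 208   8  15 101] [0.4635 0.0333 0.1462] [0.457 0.023 0.13 ] [0.471 0.037 0.158]
```

View pics/top.png

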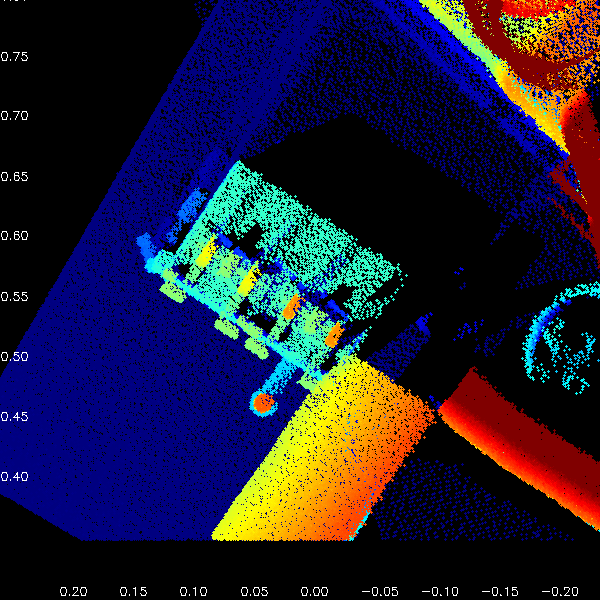

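Run:
```python
from h import *
for n in ["scene","side"]:
    c=pickle.load(open(n+"0.pkl","rb"));P=pts(c)
    def sel(lo,hi,x0,x1,y0,y1):
        m=(c["z_map"]>0)&(P[...,2]>lo)&(P[...,2]<hi)&(P[...,0]>x0)&(P[...,0]<x1)&(P[...,1]>y0)&(P[...,1]<y1);return P[m]
    post=sel(.15,.165,.44,.49,.01,.05);q=post[post[:,2]>.152]
    print(n,"post",q.mean(0).round(4),q[:,:2].min(0),q[:,:2].max(0),len(q))
    top=sel(.08,.09,.46,.7,-.1,.16)
    # top back-left edges via convex hull rect
    for nm,b in dict(tR=(.128,.15,.51,.532,-.04,-.018),tL=(.128,.15,.533,.557,-.006,.016),l1=(.105,.13,.54,.575,.035,.066),l2=(.105,.13,.565,.61,.07,.105)).items():
        q=sel(*b)
        r=cv2.minAreaRect((q[:,:2]*1000).astype(np.float32));z=q[:,2].max()
        qt=q[q[:,2]>np.percentile(q[:,2],80)]
        print(nm,len(q),np.round(r[0],1),np.round(r[1],1),round(r[2],1),z.round(4),qt.mean(0).round(4))
    for d in [-36,-35,-34,-33,-32]:
        a=np.deg2rad(d);ex=np.array([np.cos(a),np.sin(a)]);ey=np.array([-ex[1],ex[0]])
        g=sel(.01,.08,.45,.6,-.05,.16);u=g[:,:2]@ex
        h,e=np.histogram(u,bins=np.arange(.3,.55,.001));i=h.argmax();
        u2=top[:,:2]@ey; ux=top[:,:2]@ex
        print(d,"front peak",e[i].round(3),h[i],"top y",np.percentile(u2,[.5,99.5]).round(3),"x",np.percentile(ux,[.5,99.5]).round(3))
```

```text
scene post [0.4636 0.0313 0.1563] [0.45813061 0.02230027] [0.47095775 0.03679483] 79
tR 118 [520.7 -29.6] [ 8.6 19. ] 55.2 0.1486 [ 0.5212 -0.0294  0.1478]
tL 120 [544.2   5.8] [ 8.  21.6] 56.2 0.1491 [0.5448 0.0053 0.1476]
l1 114 [563.9  43.1] [ 8.1 20.9] 57.6 0.1267 [0.5667 0.0417 0.1252]
l2 117 [590.3  76.2] [ 7.9 27.1] 56.7 0.1262 [0.5902 0.0762 0.1251]
-36 front peak 0.401 259 top y [0.262 0.438] x [0.354 0.513]
-35 front peak 0.406 373 top y [0.254 0.431] x [0.359 0.518]
-34 front peak 0.411 558 top y [0.247 0.424] x [0.364 0.524]
-33 front peak 0.417 514 top y [0.239 0.416] x [0.369 0.529]
-32 front peak 0.424 383 top y [0.231 0.409] x [0.374 0.536]
side post [0.4639 0.0312 0.1554] [0.45799761 0.02331922] [0.47026673 0.03714495] 35
tR 72 [520.4 -28.4] [ 7.9 18.7] 60.5 0.1478 [ 0.5195 -0.0284  0.1464]
tL 75 [544.1   5.8] [ 8.9 19.8] 55.1 0.1474 [0.5425 0.007  0.1462]
l1 88 [564.7  42.5] [ 9.4 21.6] 55.6 0.1246 [0.5658 0.0422 0.1232]
l2 97 [590.8  75.8] [ 9.  27.3] 57.5 0.1248 [0.5889 0.0765 0.1232]
-36 front peak 0.399 113 top y [0.263 0.437] x [0.356 0.511]
-35 front peak 0.404 165 top y [0.254 0.43 ] x [0.361 0.516]
-34 front peak 0.41 250 top y [0.245 0.423] x [0.366 0.522]
-33 front peak 0.416 222 top y [0.237 0.416] x [0.371 0.528]
-32 front peak 0.423 158 top y [0.229 0.408] x [0.376 0.534]
```

Run:
```python
from h import *
from plant import monitor
from scipy.spatial.transform import Rotation as R
s=monitor.state();q=s["tcp_rot"];M=R.from_quat([*q[1:],q[0]]).as_matrix();print(M.round(3))
Q=np.load("cloud.npy");a=np.deg2rad(-33.5);ex=np.array([np.cos(a),np.sin(a)]);ey=np.array([-ex[1],ex[0]])
for nm,c in dict(tall=(.5325,-.0115),post=(.4638,.0313)).items():
    d=Q[:,:2]-c;u=np.c_[d@ex,d@ey,Q[:,2]]*1000
    print(nm)
    for y0 in range(-90,60,10):
        row=[]
        for x0 in range(-80,60,10):
            m=(u[:,0]>=x0)&(u[:,0]<x0+10)&(u[:,1]>=y0)&(u[:,1]<y0+10)
            row.append("%4d"%u[m,2].max() if m.any() else "   .")
        print("%4d"%y0,*row)
```

```text
[[ 0.964 -0.     0.266]
 [-0.266 -0.001  0.964]
 [ 0.    -1.    -0.001]]
tall
 -90  146  145  145  145  145  145  146  146    1    0    1    1   14    .
 -80  141  140  141  141  140  141  143  141    2    1    1    2   20   20
 -70  136  135  136  136  136  137  136  137    1    2    1    1    1    .
 -60  130  131  131  131  132  131  132  132    0    .    .    .    .    .
 -50  125  127  126  126  126  127  124  121   87   87   85   85   85   82
 -40  120  122  121  122  121  116  115  105   89   38   84   84   85   87
 -30  117    1    1  105  102   95   95  148  148   88   85   87   86   86
 -20   69   66   94  103   95   96   96  148  148  124   87   86   87   87
 -10  158   69   69   70   86   87  101  105  104  103   33   87   87   87
   0  157   70   70   69   87   87  101  104  105  100   86   86   86   86
  10    2    1    1  106   98   97  133  148  148  146   84   86   86   86
  20    1    1    1  104  103   97   97  148  149  139   87   86   87   86
  30    2    2    1  104  105  102   89   98   99   90   87   86   87   87
  40    2    2    2  104  105  101   89   91   
[... 532 characters left out ...]
  122  122  122  124  120
 -30  119  118  117  116  116  116  116  116  117  116  118  116  112   96
 -20    1    1    2    1    1    1    3   68   67    2    1  104   95   96
 -10    2    1    2    2    2    1    1  158  159   69   68   69   86   87
   0    1    2    2    2    1    2    1  159  158   70   70   70   87   87
  10    2    2    2    1    2    1    1    1   67    1    2  103   86   96
  20    2    1    2    1    2    2    1    2    2    1    1  106  102   98
  30    3    1    2    1    1    1    2    1    2    2    0  104  105  103
  40    1    1    1    1    1    1    1    1    1    0    2  102  105   98
  50    1    1    1    1    2    1    1    1    2    2    1  105  104  103
```

Call:
arm_command(plan=[[0, 0, 0, 0, 0.9, 0, -0.45], [0, 0, 0, 0, 0.9, 0, -0.45], [0, 0, 0, 0, 0.9, 0, -0.45], [0, 0, 0, 0, 0.92, 0, -0.45], [0.9, 0, -0.43, 0, 0, 0, -0.45], [0.9, 0, -0.43, 0, 0, 0, -0.45], [0.9, 0, -0.43, 0, 0, 0, -0.45], [0.9, 0, -0.43, 0, 0, 0, -0.45], [0.9, 0, -0.43, 0, 0, 0, -0.45], [0.9, 0, -0.43, 0, 0, 0, -0.45], [0.9, 0, -0.43, 0, 0, 0, -0.45], [0.9, 0, -0.43, 0, 0, 0, -0.45]], grip_force=25)

```text
t: 1.15
tool_pos: [0.2896, 0.3958, 0.3038]
tcp_rot: [-0.677, 0.677, -0.204, 0.204]
ft_force: [1.1, 0.5, 0.6]
opening: 0.0622
```

Call:
arm_command(plan=[[0.9, 0, -0.43, 0, 0, 0, -0.45], [0.9, 0, -0.43, 0, 0, 0, -0.45], [0.9, 0, -0.43, 0, 0, 0, -0.45], [0.9, 0, -0.43, 0, 0, 0, -0.45], [0.9, 0, -0.43, 0, 0, 0, -0.45], [0.9, 0, -0.43, 0, 0, 0, -0.45], [0.9, 0, -0.43, 0, 0, 0, -0.45], [0.9, 0, -0.43, 0, 0, 0, -0.45], [0.9, 0, -0.43, 0, 0, 0, -0.45], [0.9, 0, -0.43, 0, 0, 0, -0.45], [0.9, 0, -0.43, 0, 0, 0, -0.45], [0.9, 0, -0.43, 0, 0, 0, -0.45]])

```text
t: 2.15
tool_pos: [0.4742, 0.088, 0.3038]
tcp_rot: [-0.677, 0.677, -0.204, 0.204]
ft_force: [1.0, 0.2, 0.2]
opening: 0.0619
```

Call:
arm_command(plan=[[0.9, 0, -0.43, 0, 0, 0, -0.45], [0.9, 0, -0.43, 0, 0, 0, -0.45], [0.9, 0, -0.43, 0, 0, 0, -0.45], [0, 0, 0, 0, 0, 0, -0.45], [0, 0, 0, 0, 0, 0, -0.45]])

```text
t: 2.57
tool_pos: [0.5204, 0.0106, 0.3034]
tcp_rot: [-0.676, 0.677, -0.205, 0.205]
ft_force: [-0.3, 0.5, 0.5]
opening: 0.062
```

```bash
cat > st.py <<'E'
from h import *
from plant import monitor,eyes
from scipy.spatial.transform import Rotation as R
import sys
def go(tag,target=None,cams=("wrist",)):
    s=monitor.state();q=s["tcp_rot"];M=R.from_quat([*q[1:],q[0]]).as_matrix();p=s["tool_pos"]
    print(s["t"],"pos",p.round(4),"x",M[:,0].round(3),"z",M[:,2].round(3),"F",s["ft_force"].round(1),"op",round(s["opening"],4),"j",s["joints"].round(2))
    if target is not None:print("shift units",(M.T@(np.array(target)-p)/.03).round(2))
    for n in cams:
        c=eyes.capture(n);pickle.dump(c,open(f"{n}_{tag}.pkl","wb"));cv2.imwrite(f"pics/{n}_{tag}.png",c["img"][:,:,::-1])
    return s,M
E
python3 -c "
from st import *
go('a',(.538,-.0155,.2))"
```

```text
2.5667 pos [0.5204 0.0106 0.3034] x [ 0.832 -0.555 -0.   ] z [ 0.555  0.832 -0.001] F [-0.3  0.5  0.5] op 0.062 j [-0.13  0.34  0.08  1.78 -0.03  1.02  0.95]
shift units [ 0.97  3.45 -0.4 ]
```

View pics/wrist_a.png

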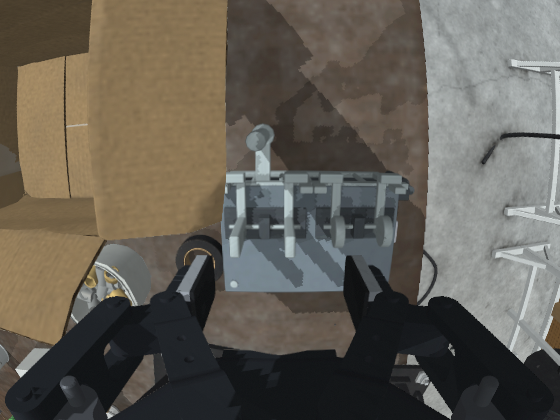

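```bash
cat >> st.py <<'E'
def proj(c,s,M,P):
    T=c["tool_from_camera"];p=M.T@(np.array(P)-s["tool_pos"]);p=T[:3,:3].T@(p-T[:3,3])
    r=np.hypot(p[0],p[1]);th=np.arctan2(r,p[2]);return c["cx"]+c["fx"]*th*p[0]/r,c["cy"]+c["fy"]*th*p[1]/r
E
python3 -c "
from st import *
s,M=go('b',(.538,-.0155,.2))
c=pickle.load(open('wrist_b.pkl','rb'));im=c['img'][:,:,::-1].copy()
im=cv2.resize(im[100:310,130:410],None,fx=2.85,fy=2.85,interpolation=cv2.INTER_CUBIC)
for P in [(.5205,-.029,.147),(.544,.006,.147),(.565,.0425,.125),(.5905,.076,.125),(.4638,.0313,.157)]:
    u,v=proj(c,s,M,P);print(u,v);cv2.circle(im,(int((u-130+.5)*2.85),int((v-100+.5)*2.85)),3,(0,0,255),-1)
cv2.imwrite('pics/wb.png',im)
"
```

```text
2.6167 pos [0.5199 0.0122 0.3035] x [ 0.833 -0.553 -0.001] z [ 0.553  0.833 -0.   ] F [-0.2  0.6 -0.7] op 0.0614 j [-0.13  0.34  0.08  1.78 -0.03  1.02  0.95]
shift units [ 1.02  3.45 -0.43]
233.5640126474184 247.43610552044788
289.1120785246087 247.97081959796856
339.1483693219167 234.412934447252
386.8107316055338 236.83692268351297
255.61376404447168 140.3195736735953
```

View pics/wb.png

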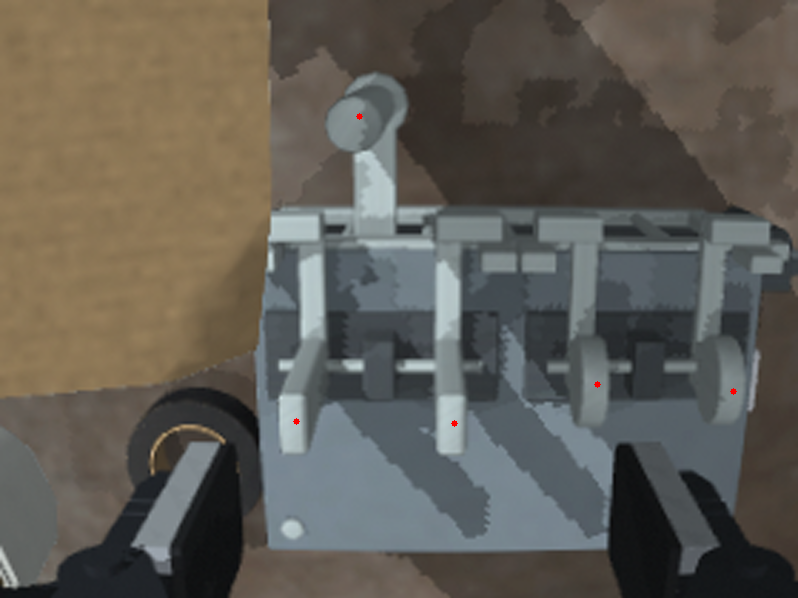

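Call:
arm_command(plan=[[0.5, 0, -0.22, 0, 0, 0, -0.45], [0.5, 0, -0.2, 0, 0, 0, -0.45], [0, 0.6, 0, 0, 0, 0, -0.45], [0, 0.6, 0, 0, 0, 0, -0.45], [0, 0.6, 0, 0, 0, 0, -0.45], [0, 0.6, 0, 0, 0, 0, -0.45], [0, 0, 0, 0, 0, 0, -0.45], [0, 0, 0, 0, 0, 0, -0.45]])

```text
t: 3.33
tool_pos: [0.5375, -0.0134, 0.2316]
tcp_rot: [-0.677, 0.677, -0.204, 0.202]
ft_force: [0.9, 0.7, 0.9]
opening: 0.0621
```

```bash
python3 -c "
from st import *
go('c',(.538,-.0155,.2),('wrist','side'))
c=cv2.imread('pics/side_c.png')[140:300,200:400];cv2.imwrite('pics/sc.png',cv2.resize(c,None,fx=4,fy=3.75,interpolation=cv2.INTER_CUBIC))"
```

```text
3.3333 pos [ 0.5375 -0.0134  0.2316] x [ 0.835 -0.55  -0.002] z [ 0.55   0.835 -0.001] F [0.9 0.7 0.9] op 0.0621 j [-0.07  0.44  0.08  1.84 -0.05  0.87  1.01]
shift units [ 0.05  1.05 -0.05]
```

View pics/wrist_c.png

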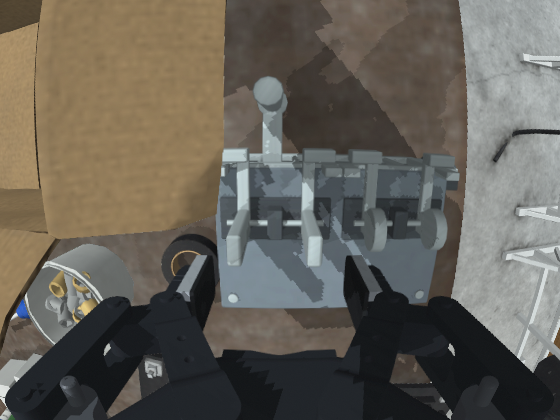

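View pics/sc.png

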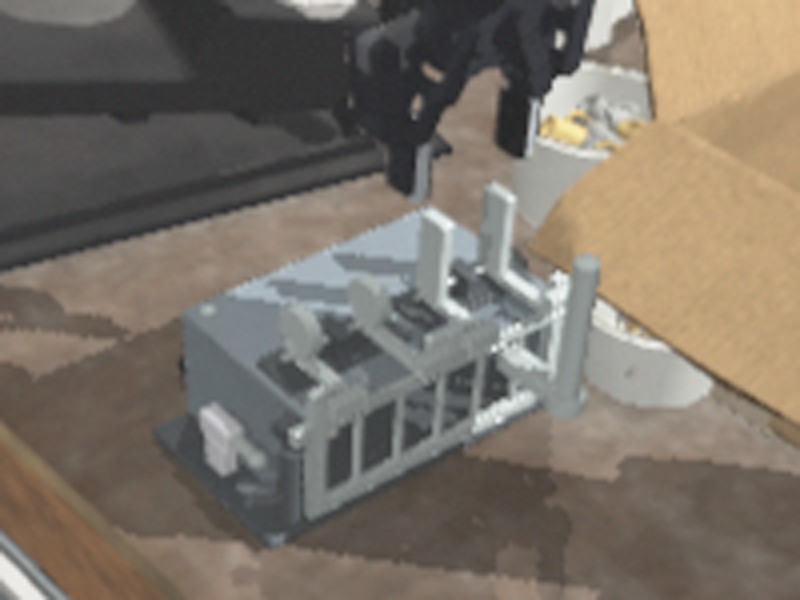

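```bash
python3 -c "
from h import *
c=pickle.load(open('side_c.pkl','rb'));P=pts(c)
for y0,y1,x0,x1 in [(165,193,297,309),(160,182,323,336)]:
  q=P[y0:y1,x0:x1].reshape(-1,3);q=q[(q[:,2]>.13)&(q[:,0]<.62)]
  i=q[:,2].argsort();print(q[i[:6]].round(4),np.median(q,0).round(4))
"
```

```text
[[0.5589 0.0186 0.1665]
 [0.5521 0.0217 0.1703]
 [0.5463 0.0208 0.1711]
 [0.555  0.0256 0.1722]
 [0.5477 0.0231 0.1723]
 [0.5595 0.0241 0.1724]] [0.5542 0.0249 0.2066]
[[ 0.5187 -0.0386  0.1655]
 [ 0.5205 -0.0375  0.1658]
 [ 0.5233 -0.04    0.166 ]
 [ 0.524  -0.0427  0.1666]
 [ 0.521  -0.0386  0.1675]
 [ 0.5255 -0.0398  0.168 ]] [ 0.5161 -0.0378  0.192 ]
```

Call:
arm_command(plan=[[0.05, 0.4, -0.05, 0, 0, 0, -0.45], [0, 0.4, 0, 0, 0, 0, -0.45], [0, 0.38, 0, 0, 0, 0, -0.45], [0, 0, 0, 0, 0, 0, -0.45], [0, 0, 0, 0, 0, 0, -0.45]])

```text
t: 3.85
tool_pos: [0.5388, -0.0166, 0.1973]
tcp_rot: [0.677, -0.677, 0.203, -0.204]
ft_force: [0.5, -0.2, 0.5]
opening: 0.0614
```

```bash
python3 -c "
from st import *
go('d',(.538,-.0155,.197),('wrist',))"
```

```text
3.85 pos [ 0.5388 -0.0166  0.1973] x [ 0.834 -0.552  0.   ] z [0.552 0.834 0.   ] F [ 0.5 -0.2  0.5] op 0.0614 j [-0.07  0.49  0.08  1.88 -0.05  0.78  1.02]
shift units [-0.04  0.01  0.02]
```

View pics/wrist_d.png

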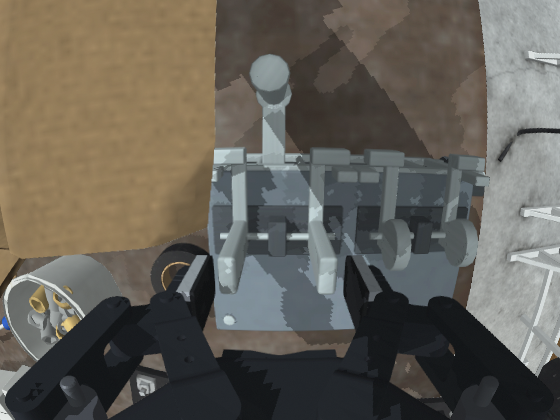

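Call:
arm_command(plan=[[0, 0, 0, 0, 0, 0, -0.2], [0, 0, 0, 0, 0, 0, 0], [0, 0, 0, 0, 0, 0, 0.2], [0, 0, 0, 0, 0, 0, 0.4], [0, 0, 0, 0, 0, 0, 0.45], [0, 0, 0, 0, 0, 0, 0.45], [0, 0, 0, 0, 0, 0, 0.45], [0, 0, 0, 0, 0, 0, 0.45]])

```text
t: 4.57
tool_pos: [0.539, -0.0178, 0.1984]
tcp_rot: [-0.677, 0.677, -0.203, 0.205]
ft_force: [-4.1, -2.2, 11.9]
opening: 0.0261
```

```bash
python3 -c "
from st import *
go('e',(.538,-.0155,.197),('wrist',))"
```

```text
4.5667 pos [ 0.539  -0.0178  0.1984] x [ 0.833 -0.553  0.003] z [0.553 0.833 0.   ] F [-4.1 -2.2 11.9] op 0.0261 j [-0.07  0.48  0.08  1.88 -0.05  0.78  1.02]
shift units [-0.07  0.05  0.05]
```

View pics/wrist_e.png

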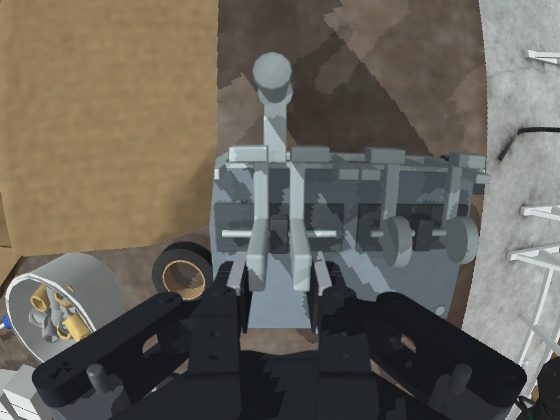

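Call:
arm_command(plan=[[0, 0, 0, 0, 0, 0, 0.2], [0, 0, 0, 0, 0, 0, -0.2], [0, 0, 0, 0, 0, 0, -0.45], [0, 0, 0, 0, 0, 0, -0.45], [0, -0.6, 0, 0, 0, 0, -0.45], [0, -0.7, 0, 0, 0, 0, -0.45], [0, -0.7, 0, 0, 0, 0, -0.45], [0, 0, 0, 0, 0, 0, -0.45]])

```text
t: 5.28
tool_pos: [0.5402, -0.0168, 0.2601]
tcp_rot: [0.678, -0.676, 0.202, -0.206]
ft_force: [1.1, -1.1, -0.4]
opening: 0.062
```

```bash
python3 -c "
from st import *
go('f',(.580,.0577,.175),('wrist',))"
```

```text
5.2833 pos [ 0.5402 -0.0168  0.2601] x [ 0.834 -0.552  0.005] z [0.552 0.834 0.003] F [ 1.1 -1.1 -0.4] op 0.062 j [-0.07  0.41  0.08  1.8  -0.04  0.93  1.02]
shift units [-0.28  2.84  2.79]
```

View pics/wrist_f.png

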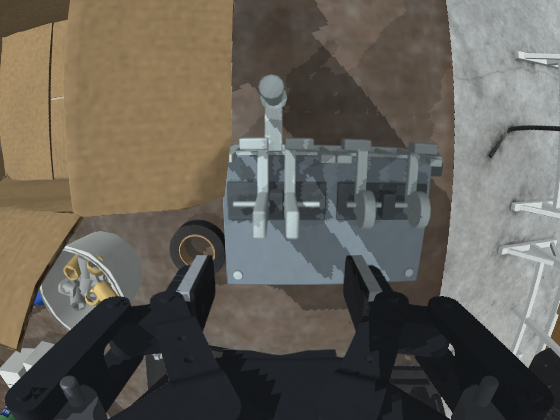

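Call:
arm_command(plan=[[-0.1, 0, 0.7, 0, 0, 0, -0.45], [-0.1, 0, 0.7, 0, 0, 0, -0.45], [-0.08, 0, 0.7, 0, 0, 0, -0.45], [0, 0, 0.69, 0, 0, 0, -0.45], [0, 0.6, 0, 0, 0, 0, -0.45], [0, 0.6, 0, 0, 0, 0, -0.45], [0, 0.5, 0, 0, 0, 0, -0.45], [0, 0, 0, 0, 0, 0, -0.45], [0, 0, 0, 0, 0, 0, -0.45]])

```text
t: 6.08
tool_pos: [0.5771, 0.0577, 0.2042]
tcp_rot: [-0.677, 0.678, -0.205, 0.203]
ft_force: [0.0, -0.5, -0.4]
opening: 0.0621
```

```bash
python3 -c "
from st import *
go('g',(.580,.0577,.175),('wrist',))"
```

```text
6.0833 pos [0.5771 0.0577 0.2042] x [ 0.834 -0.552 -0.002] z [ 0.552  0.834 -0.002] F [ 0.  -0.5 -0.4] op 0.0621 j [-0.19  0.53  0.07  1.76 -0.05  0.85  0.89]
shift units [0.08 0.97 0.06]
```

View pics/wrist_g.png

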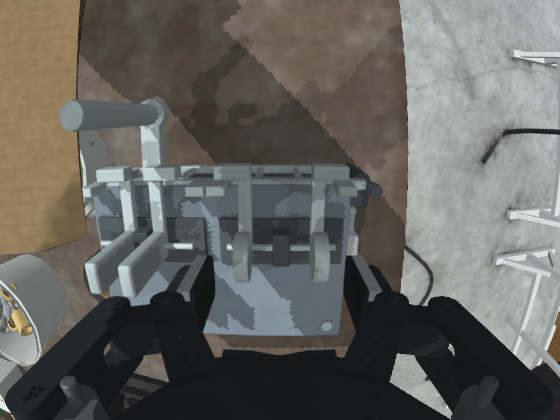

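Call:
arm_command(plan=[[0.08, 0.35, 0.06, 0, 0, 0, -0.45], [0, 0.35, 0, 0, 0, 0, -0.45], [0, 0.3, 0, 0, 0, 0, -0.45], [0, 0, 0, 0, 0, 0, -0.45], [0, 0, 0, 0, 0, 0, -0.45]])

```text
t: 6.55
tool_pos: [0.5803, 0.0577, 0.1747]
tcp_rot: [-0.677, 0.677, -0.204, 0.203]
ft_force: [-1.5, 1.1, 0.0]
opening: 0.0621
```

```bash
python3 -c "
from st import *
go('h',(.580,.0577,.175),('wrist',))"
```

```text
6.55 pos [0.5803 0.0577 0.1747] x [ 0.834 -0.552 -0.001] z [ 0.552  0.834 -0.001] F [-1.5  1.1  0. ] op 0.0621 j [-0.18  0.57  0.07  1.78 -0.05  0.79  0.89]
shift units [-0.01 -0.01 -0.01]
```

View pics/wrist_h.png

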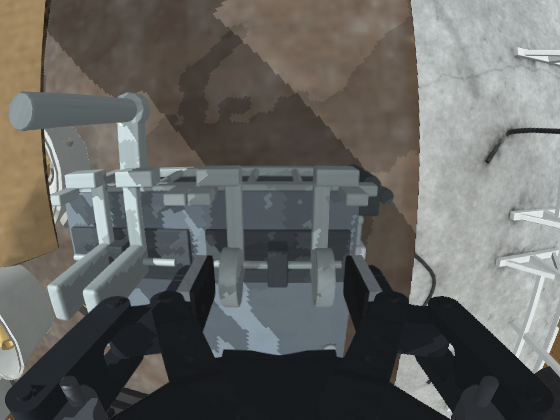

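Call:
arm_command(plan=[[0, 0, 0, 0, 0, 0, -0.2], [0, 0, 0, 0, 0, 0, 0], [0, 0, 0, 0, 0, 0, 0.2], [0, 0, 0, 0, 0, 0, 0.4], [0, 0, 0, 0, 0, 0, 0.45], [0, 0, 0, 0, 0, 0, 0.45], [0, 0, 0, 0, 0, 0, 0.45]])

```text
t: 7.18
tool_pos: [0.5806, 0.0566, 0.1771]
tcp_rot: [-0.677, 0.677, -0.204, 0.205]
ft_force: [-4.9, -3.0, 12.6]
opening: 0.0267
```

Call:
arm_command(plan=[[0, 0, 0, 0, 0, 0, 0.2], [0, 0, 0, 0, 0, 0, -0.2], [0, 0, 0, 0, 0, 0, -0.45], [0, 0, 0, 0, 0, 0, -0.45], [0, -0.7, 0, 0, 0, 0, -0.45], [0, -0.8, 0, 0, 0, 0, -0.45], [0, -0.8, 0, 0, 0, 0, -0.45], [0, -0.5, 0, 0, 0, 0, -0.45], [0, 0, 0, 0, 0, 0, -0.45]])

```text
t: 7.93
tool_pos: [0.5822, 0.0581, 0.2629]
tcp_rot: [0.678, -0.676, 0.202, -0.206]
ft_force: [0.2, -0.6, -0.7]
opening: 0.062
```

```bash
python3 -c "
from st import *
go('i',(.4638,.0313,.250),('wrist','side'))
c=cv2.imread('pics/side_i.png')[140:300,200:400];cv2.imwrite('pics/si.png',cv2.resize(c,None,fx=4,fy=3.75,interpolation=cv2.INTER_CUBIC))"
```

```text
7.9333 pos [0.5822 0.0581 0.2629] x [ 0.834 -0.552  0.004] z [0.552 0.834 0.004] F [ 0.2 -0.6 -0.7] op 0.062 j [-0.19  0.47  0.08  1.68 -0.04  0.99  0.89]
shift units [-2.8   0.41 -2.92]
```

View pics/wrist_i.png

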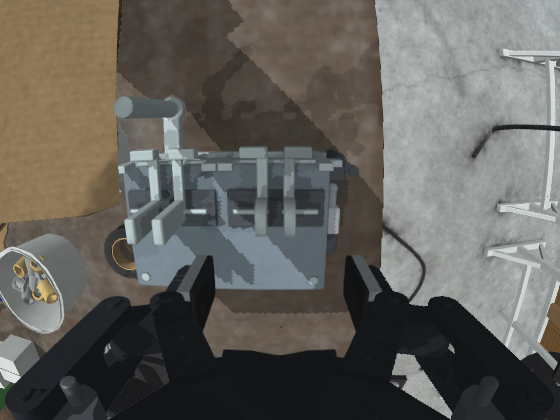

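View pics/si.png

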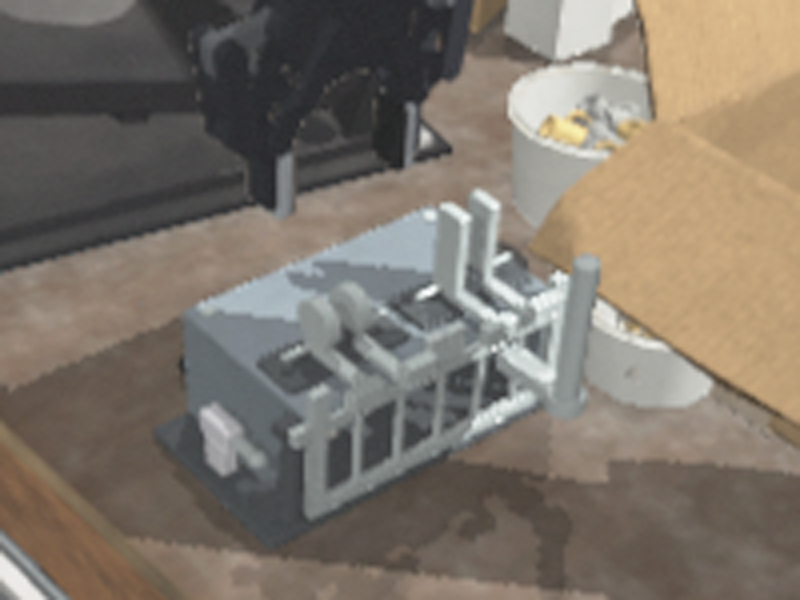

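Run:
```python
from h import *
Q=[]
for n in ["scene0","side0","side_i"]:
    c=pickle.load(open(n+".pkl","rb"));P=pts(c)[c["z_map"]>0];Q.append(P)
Q=np.vstack(Q);a=np.deg2rad(-33.5);ex=np.array([np.cos(a),np.sin(a)]);ey=np.array([-ex[1],ex[0]])
Q=Q[Q[:,2]<.6]
d=Q[:,:2]-(.4638,.0313);u=np.c_[d@ex,d@ey,Q[:,2]]*1000
print("     ",*["%4d"%x for x in range(-160,160,20)])
for y0 in range(-240,-20,20):
    row=[]
    for x0 in range(-160,160,20):
        m=(u[:,0]>=x0)&(u[:,0]<x0+20)&(u[:,1]>=y0)&(u[:,1]<y0+20)
        row.append("%4d"%u[m,2].max() if m.any() else "   .")
    print("%4d "%y0,*row)
```

```text
-160 -140 -120 -100  -80  -60  -40  -20    0   20   40   60   80  100  120  140
-240     2  219  246 -825 -825 -823 -826 -824 -823 -824 -829  183  226  243    .    .
-220     2  241  245 -822 -826 -822 -825 -825 -824 -825 -826  184  224  243    .   77
-200     2  242  244 -830 -825 -824 -824 -821 -825 -826 -828  183  224  243    .   78
-180     2  241  241    . -824 -823 -821 -823 -823 -825 -826  180  224  242    .   79
-160     2  236  236    .    . -824 -824 -823 -825 -824 -831  178  219  241  238   80
-140     3  232  229  162  163  162  162  163  163  162  162  173  216  239  237    0
-120     2  151  164  163  163  163  162  162  162  162  162  163   22    .   19   19
-100     2    2  156  155  155  154  154  152  153  152  152  152    1    1   11    .
 -80     2    2  147  144  144  143  144  143  142  142  142  143    2    2   20    .
 -60     2    3  136  135  133  132  132  131  133  133  133  133   85   85   85   83
 -40     2    1  127  125  124  122  122  122  122  122  124  148  148   87   87   88
```

Call:
arm_command(plan=[[0, 0, 0, 0, -1, 0, 0.1], [0, 0, 0, 0, -1, 0, 0.1], [0, 0, 0, 0, -1, 0, 0.1], [0, 0, 0, 0, -1, 0, 0.1], [0, 0, 0, 0, -1, 0, 0.1], [0, 0, 0, 0, -1, 0, 0.1], [0, 0, 0, 0, -1, 0, 0.1], [0, 0, 0, 0, -1, 0, 0.1], [0, 0, 0, 0, -1, 0, 0.1], [0, 0, 0, 0, -1, 0, 0.1], [0, 0, 0, 0, -1, 0, 0.1], [0, 0, 0, 0, -1, 0, 0.1]])

```text
t: 9.03
tool_pos: [0.5801, 0.0579, 0.2579]
tcp_rot: [0.688, -0.688, -0.163, 0.165]
ft_force: [0.0, -0.9, 0.3]
opening: 0.0385
```

Call:
arm_command(plan=[[0, 0, 0, 0, -1, 0, 0.1], [0, 0, 0, 0, -1, 0, 0.1], [0, 0, 0, 0, -1, 0, 0.1], [0, 0, 0, 0, -1, 0, 0.1], [0, 0, 0, 0, -1, 0, 0.1], [0, 0, 0, 0, -1, 0, 0.1], [-0.7, 0, 0.7, 0, 0, 0, 0.1], [-0.7, 0, 0.7, 0, 0, 0, 0.1], [-0.7, 0, 0.7, 0, 0, 0, 0.1], [-0.6, 0, 0.6, 0, 0, 0, 0.1], [0, 0, 0, 0, 0, 0, 0.1], [0, 0, 0, 0, 0, 0, 0.1]])

```text
t: 10.03
tool_pos: [0.4673, 0.0346, 0.2589]
tcp_rot: [0.623, -0.623, -0.334, 0.335]
ft_force: [0.7, -0.4, -0.6]
opening: 0.0382
```

```bash
python3 -c "
from st import *
s,M=go('j',(.4638,.0313,.190),('wrist','side'))
c=pickle.load(open('wrist_j.pkl','rb'));print(proj(c,s,M,(.4638,.0313,.157)))
c=cv2.imread('pics/side_j.png')[140:300,200:400];cv2.imwrite('pics/sj.png',cv2.resize(c,None,fx=4,fy=3.75,interpolation=cv2.INTER_CUBIC))"
```

```text
10.0333 pos [0.4673 0.0346 0.2589] x [ 0.552  0.834 -0.001] z [-0.834  0.552  0.001] F [ 0.7 -0.4 -0.6] op 0.0382 j [ 0.15  0.33 -0.37  1.96  0.15  0.88  2.26]
shift units [-0.15  2.3   0.03]
(np.float64(279.12067910465004), np.float64(236.83106434279634))
```

View pics/wrist_j.png

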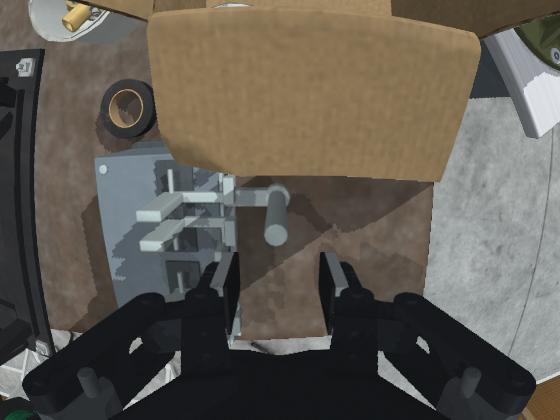

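View pics/sj.png

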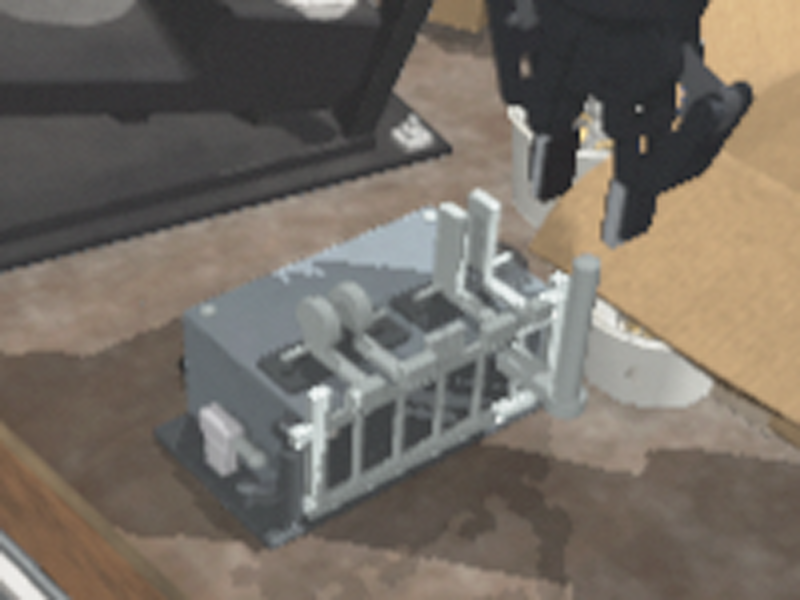

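Call:
arm_command(plan=[[-0.15, 0, 0, 0, 0, 0, 0.1], [0, 0.5, 0, 0, 0, 0, 0.1], [0, 0.5, 0, 0, 0, 0, 0.1], [0, 0.5, 0, 0, 0, 0, 0.1], [0, 0.5, 0, 0, 0, 0, 0.1], [0, 0.33, 0, 0, 0, 0, 0.1], [0, 0, 0, 0, 0, 0, 0.1], [0, 0, 0, 0, 0, 0, 0.1]])

```text
t: 10.8
tool_pos: [0.4662, 0.0313, 0.189]
tcp_rot: [0.623, -0.623, -0.334, 0.335]
ft_force: [-0.6, 0.1, 0.1]
opening: 0.0384
```

```bash
python3 -c "
from st import *
s,M=go('k',(.4638,.0313,.190),('wrist','side'))
c=cv2.imread('pics/side_k.png')[140:300,200:400];cv2.imwrite('pics/sk.png',cv2.resize(c,None,fx=4,fy=3.75,interpolation=cv2.INTER_CUBIC))"
```

```text
10.8 pos [0.4662 0.0313 0.189 ] x [ 0.552  0.834 -0.001] z [-0.834  0.552  0.001] F [-0.6  0.1  0.1] op 0.0384 j [ 0.12  0.42 -0.34  2.06  0.21  0.7   2.21]
shift units [-0.05 -0.03  0.07]
```

View pics/wrist_k.png

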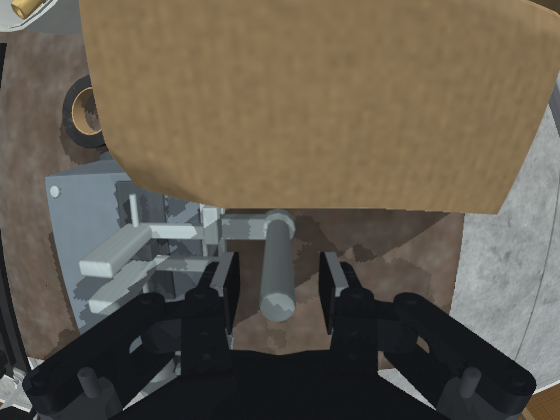

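View pics/sk.png

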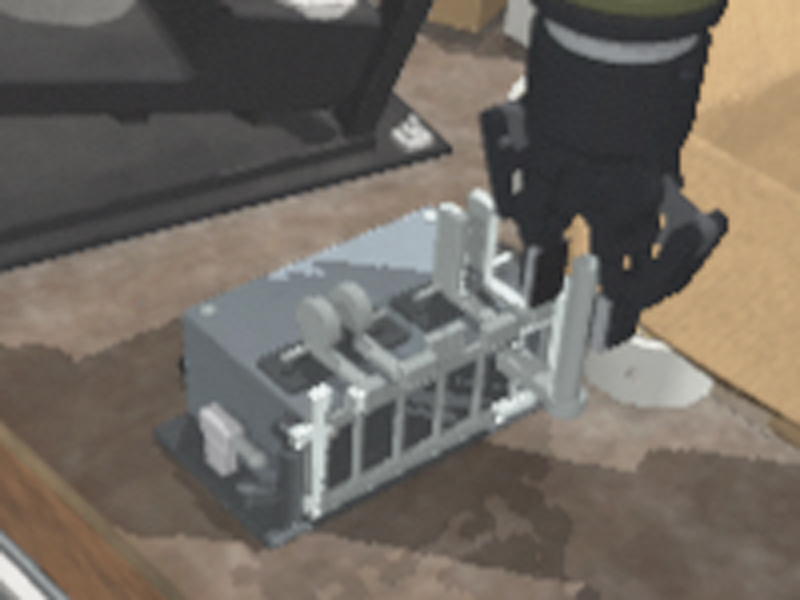

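Call:
arm_command(plan=[[-0.05, 0, 0, 0, 0, 0, 0.3], [0, 0, 0, 0, 0, 0, 0.5], [0, 0, 0, 0, 0, 0, 0.8], [0, 0, 0, 0, 0, 0, 0.8], [0, 0, 0, 0, 0, 0, 0.8], [0, 0, 0, 0, 0, 0, 0.8]], grip_force=40)

```text
t: 11.4
tool_pos: [0.4655, 0.0298, 0.1902]
tcp_rot: [-0.623, 0.623, 0.335, -0.334]
ft_force: [-1.8, -1.4, 6.0]
opening: 0.0129
```

```bash
python3 -c "
from st import *
s,M=go('l',(.4638,.0313,.190),('wrist',))"
```

```text
11.4 pos [0.4655 0.0298 0.1902] x [0.552 0.834 0.   ] z [-0.834  0.552 -0.001] F [-1.8 -1.4  6. ] op 0.0129 j [ 0.12  0.42 -0.34  2.06  0.21  0.69  2.21]
shift units [0.01 0.01 0.07]
```

View pics/wrist_l.png

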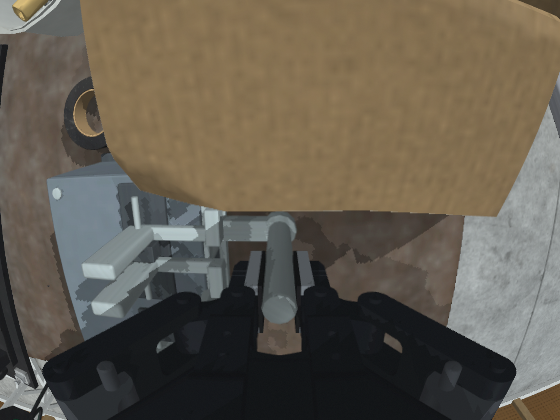

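Call:
arm_command(plan=[[0.07, 0, 0.202, 0, 0.5, 0, 0.8], [0.07, 0, 0.202, 0, 0.5, 0, 0.8], [0.07, 0, 0.202, 0, 0.5, 0, 0.8], [0.07, 0, 0.202, 0, 0.5, 0, 0.8], [0.07, 0, 0.202, 0, 0.5, 0, 0.8], [0.07, 0, 0.202, 0, 0.5, 0, 0.8], [0, 0, 0, 0, 0, 0, 0.8]])

```text
t: 12.03
tool_pos: [0.4455, 0.0638, 0.1902]
tcp_rot: [-0.661, 0.661, 0.251, -0.25]
ft_force: [1.4, -1.8, 6.3]
opening: 0.0127
```

```bash
cat >> st.py <<'E'
H=np.array([.5803,.1218])
def sw(tag,cams=("side",)):
    s,M=go(tag,None,cams)
    r=s["tool_pos"][:2]-H;a=np.deg2rad(-33.5);ex=np.array([np.cos(a),np.sin(a)]);ey=np.array([-ex[1],ex[0]])
    u,v=r@ex,r@ey
    th=np.arctan2(-45,-140)-np.arctan2(u,v)  # angle measured via (ey,ex)
    ang=np.degrees((np.arctan2(u,v)-np.arctan2(-45,-140))%(2*np.pi))
    print("radius",np.hypot(u,v).round(4),"gate deg",ang.round(1),"tool deg",(np.degrees(np.arctan2(ey[1],ey[0])-np.arctan2(M[1,0],M[0,0]))).round(1))
E
python3 -c "
from st import *
sw('m')"
```

```text
12.0333 pos [0.4455 0.0638 0.1902] x [0.75  0.662 0.001] z [-0.662  0.75  -0.001] F [ 1.4 -1.8  6.3] op 0.0127 j [-0.    0.39 -0.26  2.1   0.16  0.67  1.92]
radius 0.1468 gate deg 15.4 tool deg 15.0
```

View pics/side_m.png

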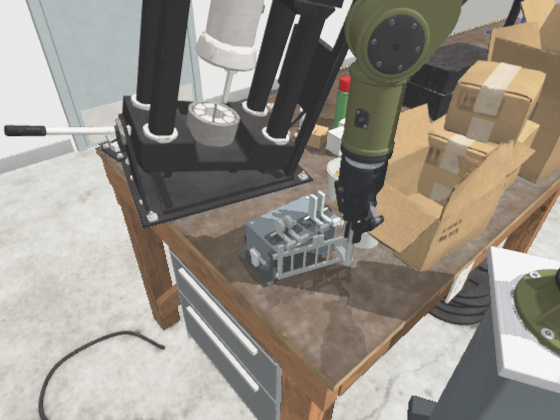

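Call:
arm_command(plan=[[0.07, 0, 0.202, 0, 0.5, 0, 0.8], [0.07, 0, 0.202, 0, 0.5, 0, 0.8], [0.07, 0, 0.202, 0, 0.5, 0, 0.8], [0.07, 0, 0.202, 0, 0.5, 0, 0.8], [0.07, 0, 0.202, 0, 0.5, 0, 0.8], [0.07, 0, 0.202, 0, 0.5, 0, 0.8], [0.07, 0, 0.202, 0, 0.5, 0, 0.8], [0.07, 0, 0.202, 0, 0.5, 0, 0.8], [0.07, 0, 0.202, 0, 0.5, 0, 0.8], [0.07, 0, 0.202, 0, 0.5, 0, 0.8], [0.07, 0, 0.202, 0, 0.5, 0, 0.8], [0.07, 0, 0.202, 0, 0.5, 0, 0.8]])

```text
t: 13.08
tool_pos: [0.4351, 0.1375, 0.1901]
tcp_rot: [-0.703, 0.704, 0.071, -0.07]
ft_force: [3.7, -5.1, 5.5]
opening: 0.0134
```

```bash
python3 -c "
from st import *
sw('n')"
```

```text
13.0833 pos [0.4351 0.1375 0.1901] x [0.98  0.198 0.002] z [-0.198  0.98  -0.001] F [ 3.7 -5.1  5.5] op 0.0134 j [-0.27  0.39 -0.12  2.09  0.07  0.66  1.33]
radius 0.146 gate deg 44.9 tool deg 45.1
```

Call:
arm_command(plan=[[0.06, 0, 0.202, 0, 0.5, 0, 0.8], [0.065, 0, 0.202, 0, 0.5, 0, 0.8], [0.065, 0, 0.202, 0, 0.5, 0, 0.8], [0.065, 0, 0.202, 0, 0.5, 0, 0.8], [0.065, 0, 0.202, 0, 0.5, 0, 0.8], [0.065, 0, 0.202, 0, 0.5, 0, 0.8], [0.07, 0, 0.202, 0, 0.5, 0, 0.8], [0.07, 0, 0.202, 0, 0.5, 0, 0.8], [0.07, 0, 0.202, 0, 0.5, 0, 0.8], [0.07, 0, 0.202, 0, 0.5, 0, 0.8], [0.07, 0, 0.202, 0, 0.5, 0, 0.8], [0.07, 0, 0.202, 0, 0.5, 0, 0.8]])

```text
t: 14.13
tool_pos: [0.4629, 0.2072, 0.1902]
tcp_rot: [-0.698, 0.698, -0.113, 0.116]
ft_force: [6.4, -7.0, 3.9]
opening: 0.0128
```

```bash
python3 -c "
from st import *
sw('o')"
```

```text
14.1333 pos [0.4629 0.2072 0.1902] x [ 0.948 -0.319  0.004] z [0.319 0.948 0.   ] F [ 6.4 -7.   3.9] op 0.0128 j [-0.49  0.45  0.03  1.97 -0.02  0.72  0.8 ]
radius 0.1452 gate deg 74.7 tool deg 75.1
```

View pics/side_o.png

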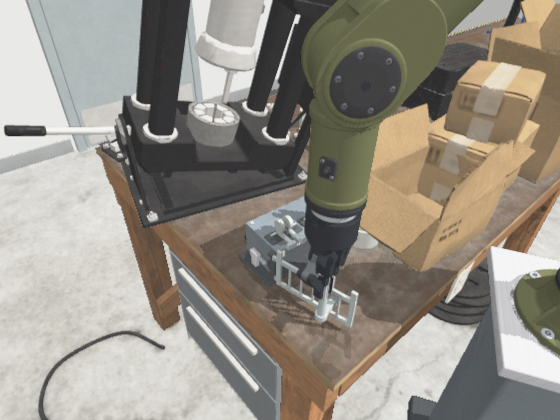

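Call:
arm_command(plan=[[0.08, 0, 0.202, 0, 0.5, 0, 0.8], [0.08, 0, 0.202, 0, 0.5, 0, 0.8], [0.08, 0, 0.202, 0, 0.5, 0, 0.8], [0.08, 0, 0.202, 0, 0.5, 0, 0.8], [0.08, 0, 0.202, 0, 0.5, 0, 0.8], [0.08, 0, 0.202, 0, 0.5, 0, 0.8], [0, 0, 0, 0, 0, 0, 0.8], [0, 0, 0, 0, 0, 0, 0.8], [0, 0, 0, 0, 0, 0, 0.8]])

```text
t: 14.93
tool_pos: [0.4897, 0.2345, 0.1901]
tcp_rot: [-0.677, 0.677, -0.203, 0.204]
ft_force: [-0.1, -3.3, 7.5]
opening: 0.0131
```

```bash
python3 -c "
from st import *
sw('p',('side','scene','wrist'))
c=pickle.load(open('side_p.pkl','rb'));P=pts(c)
m=(c['z_map']>0)&(P[...,2]>.01)&(P[...,2]<.068)&(P[...,0]>.4)&(P[...,0]<.59)&(P[...,1]>.12)&(P[...,1]<.26)
q=P[m];r=cv2.fitLine((q[:,:2]).astype(np.float32),cv2.DIST_HUBER,0,.01,.01).ravel();print(len(q),r,np.degrees(np.arctan2(r[1],r[0])))
"
```

```text
14.9333 pos [0.4897 0.2345 0.1901] x [ 0.834 -0.551  0.002] z [0.551 0.834 0.   ] F [-0.1 -3.3  7.5] op 0.0131 j [-0.57  0.5   0.11  1.87 -0.07  0.77  0.57]
radius 0.1446 gate deg 89.9 tool deg 89.9
636 [ 0.842434  -0.5387996  0.4581153  0.2058414] -32.601955
```

View pics/side_p.png

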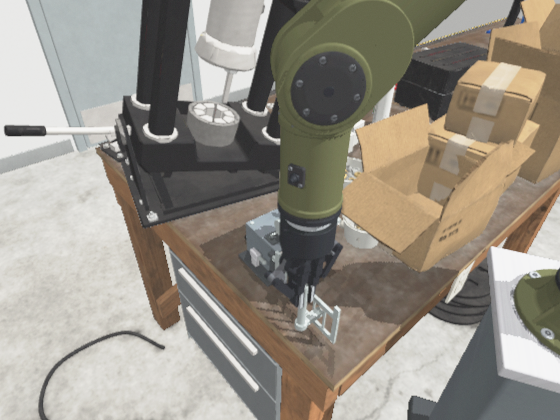

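View pics/wrist_p.png

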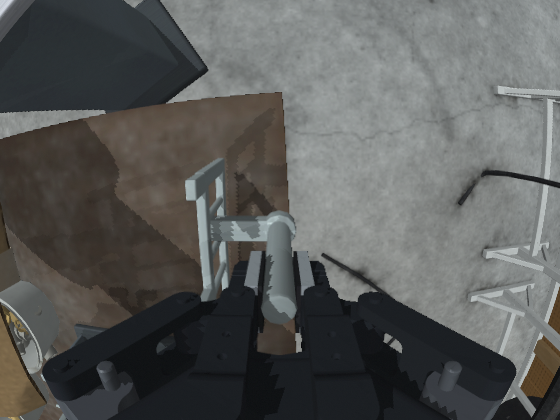

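View pics/scene_p.png

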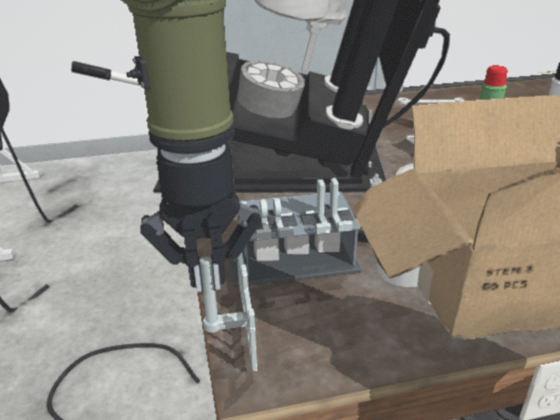

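```bash
python3 -c "
from st import *
from plant import manip
sw('q',('scene',))
s=monitor.state();print(s['tool_pos'],s['ft_force'],s['opening'])
print(manip.finish_job())"
```

```text
15.0833 pos [0.4897 0.2345 0.1902] x [ 0.834 -0.551  0.001] z [0.551 0.834 0.   ] F [ 0.7 -3.9  7.2] op 0.013 j [-0.57  0.5   0.11  1.87 -0.07  0.77  0.57]
radius 0.1446 gate deg 89.9 tool deg 89.9
[0.48967009 0.23448553 0.19017003] [ 1.04949562 -4.41487122  8.27291034] 0.012719919343174155
the job is handed in; nothing more can be done
None
```

The die cage is open, and I handed the job in at about 15 s with the gripper still holding the gate by its post. I pinched both tabs of the tall catch first, then both tabs of the low catch. Then I gripped the post from above and swung the gate out past its detent.

**Last checks**
- **Catches:** the gripper closed to 26 mm on the tall catch and 27 mm on the low one, against 28 mm when pinched. The later pictures show all four tabs staying in.
- **Gate:** it stands at about 90° by the tool pose. A line fitted to the gate leaf in the side view agrees within about 1°.
- **Hold:** the post was firmly held, with the opening steady at 13 mm and the wrist force near 9 N. The highest wrist reading at any check was about 14 N.
- **Dies and bench:** the final scene picture shows the three dies standing in the cage. The tape roll and the box looked unmoved wherever they were in view. The marker was never clearly seen, but nothing was done near it.

**One disagreement:** the measured swing radius drifted from 147 to 144.6 mm. That is probably a small error in my estimate of the hinge position, or slight slip of the post in the pads. The hold stayed steady throughout.

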